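# Unhook a drained slide rack past its sprung keeper and set it in the staining dish

### The arm

A 6-joint arm with a two-finger parallel gripper is mounted at the origin on a cart in front of the work surface, level with it; the furniture and walls round the work are solid. World frame = base frame: x ahead of the robot, y to its left, z up, the work surface at z = 0. Lengths are in m, angles in rad, forces in N, time in s.
With the tool pointing down it reaches from about 0.425 to 0.95 m from the base axis. Payload 3.5 kg.
Tool frame: the origin (TCP) lies on the centre line of the jaws, within the pads' length; the fingertips stand 14 mm ahead of it and the grasp point (between the pads) lies 5 mm behind it (ctrl.finger_overhang is the distance from the TCP to the fingertips, in m); z points along the fingers, y is the line along which they close (so a half turn about z gives the same grasp; the last joint's range is limited). The gripper opens to 85 mm and grips with 20 to 120 N. Pads are 22 mm wide; open, the fingers measure 114 mm over their backs; the gripper's body (76 mm by 85 mm) begins 54 mm behind the grasp point. The pads swing forward as they close: fully open they stand 13 mm farther back than shut.
Start: joints at [-1.308, 0.286, 1.577, -0, 1.279, -0.15], TCP at [0.271, -0.618, 0.245] pointing down, gripper open.
Joint ranges: [-2.77, 2.77], [-0.9, 2.22], [0.21, 2.48], [-1.53, 4.67], [0.24, 2.81], [-2.84, 2.84]. Speed limits (rad/s): [2.79, 2.79, 3.14, 3.14, 3.14, 3.14].

### API

Orientations are given as a unit quaternion [x, y, z, w].
In Python, from plant import ctrl gives the robot as it stands.
- The arm moves only by the tool send_rows, never from a script. Its argument "moves" is text: rows parted by semicolons, each of 7 numbers parted by spaces: the turn, a rotation vector about the tool's x, y, z in units of 360 degrees (1.0 is 360 degrees), then the shift along the tool's x, y, z in units of 20 cm (1.0 is 20 cm), then the gripper's target within -1 to 1 (fully open at 1, half-way at 0, shut at -1). A call has 1 to 12 rows; each row is the pose to reach, as a shift and turn from the pose commanded when the call began, along the tool's axes at that moment, turning the shorter way round; what a row does not reach only later rows make up. A row lasts 1/8 s, in which the tool goes at most 62.5 mm and 10.7 degrees, less where a joint would pass 70% of its speed; a pose out of reach is approached as far as the arm can. A call with a number of a shift or a turn outside -1 to 1 is refused whole. A call with a gripper value outside its range is refused whole. The fingers move at their own pace and stop on an object; "newtons" is the grip in N (left out, the last holds). Time passes only in rows, so rows that repeat a pose let the fingers close. It gives the time, the measured TCP pose, the force, the opening and the grip force at its end, in the units of the state.
- ctrl.get_state(): the state, without advancing time (a new reading comes with each control period).
- ctrl.read_camera(name): name is "side" or "top" or "wrist"; returns a dict with "image" (384x512x3 uint8, red, green, blue), "fovy" (degrees; the focal length in pixels is half the picture's height over the tangent of half this angle, whatever the lens; pixels are square), "cx", "cy" (the principal point, pixels), "extrinsics" (4x4, takes a point from camera to world coordinates). Camera axes: x right, y up, looking along -z (the intrinsics and any distortion apply to the point x, -y, -z); pixel columns grow to the right and rows downward; lengths in m; the calibration is good to about 2 mm. A picture is of the moment at which its call begins. There is no depth.
- ctrl.sign_off(): hands the job in; it is judged then, once.
The state is a dict: "time": time; "qpos": joint angles; "dq": joint speeds; "joint_efforts": joint torques, N m; "eef_pos": TCP position; "tcp_rot": TCP orientation; "contact_force": force on the tool from outside, world axes, zero at the start; "wrist_torque": the same for the moment, N m; "opening": opening from 0.0 (shut) to 1.0 (fully open); "finger_force": force on a finger pad.
Only numpy, scipy, OpenCV 4.12 (cv2) and the standard library are available. Lean on these libraries where they do the work, as an engineer would, in place of code of your own. Each camera call takes 0.05 s, during which the arm holds its last target. There are 200 camera calls.

### The job

The slide rack has drained: take it off the stand's safety hook and lower it, level and right way up, into the green staining dish so that it stands fully down on the dish floor. The hook is closed by a red sprung keeper: lift the bar of the rack's bail off its seat and push the keeper open outward with the bar itself, never with the gripper. Carry the rack without tipping the slides, lower it rather than drop it, leave the dish about where it is and do not disturb the other things.

Things in the scene. Friction and masses are not known exactly. Their poses are not given: they have to be found in the camera images.
- stand: Fixed drain stand: aluminium drip tray (x -65 to +85, y -75 to +75 mm, 17 mm high), steel post 16 mm thick at x +62 mm, and at its top a steel plate hook 12 mm thick in y whose mouth faces the stand's -x (roughly the robot). Origin on the work surface, straight below the hook's seat; z up, y along the hanging bar. Nothing on it is higher than 178 mm.
- hook_seat (a point): Where the centre of the rack's bar lies as it hangs in the hook's saddle: stand x 0, y 0, z 140 mm. Axes as the stand's. Above it a horizontal upper arm (underside at z 166.5, top 176.5 mm) runs from the post to x -25 mm and keeps the bar from being lifted straight out; behind the saddle is the hook's back, so the bar leaves only through the mouth, toward the stand's -x.
- hook_tip (a point): Top of the hook's upturned tip: stand x -20, y 0, z 148.5 mm; the tip's front is at x -25 mm. The mouth between tip and upper arm is 18 mm high and is closed by the red keeper. The bar (radius 3.5 mm) must pass over the tip, so its centre must be 12 to 23 mm above the seat there.
- keeper (a joint): Angle of the red sprung keeper flap, 12 mm wide, 3 mm thick, that closes the hook's mouth. 0 = shut (hanging), positive = swung outward and up, toward the stand's -x, to at most 1.4 rad; it also yields 0.8 rad inward. Spring 0.04 N m/rad to 0: pushing the bar out takes about 3 N and swings it 0.8 to 1.1 rad; it snaps shut behind the bar when the bar's centre is past about x -48 mm of the stand.
- keeper_pivot (a point): The keeper's pivot pin at the front of the upper arm: stand x -20, y 0, z 171.5 mm. The keeper hangs 21.5 mm down from it, to just above the hook's tip.
- rack_foot (a point): Centre of the rack's underside. The white plastic slide rack (glass slides stand in it; 0.15 to 0.3 kg in all) is 85 x 123 mm (x, y, over the bail's legs) and 32 mm high, with a bail of 7 mm steel wire above it to z 121 mm; legs at y +-58 mm. z up, y along the bail; symmetric under a half turn about z. It hangs at the start parallel to the stand, this point 35 mm above the surface.
- rack_bar (a point): Centre of the bar that lies in the hook: the bottom of a 26 mm wide dip in the middle of the bail, 105 mm straight above the rack's underside. It runs along the rack's y. Axes as the rack's.
- rack_grip_a (a point): Centre of one black grip sleeve on the bail: a block 12 (x) x 32 (y) x 14 mm (z), at rack x 0, y +36, z 117 mm, that is 12 mm higher than the bar. Grip it from above across its 12 mm (fingers closing along the rack's x).
- rack_grip_b (a point): Centre of the other, equal sleeve, at rack x 0, y -36, z 117 mm.
- dish: Green plastic staining dish, open at the top, loose, 0.45 kg. Over the rim 112 x 150 mm (x, y), with a small tab at either y end; 58 mm high; inside 96 x 134 mm, so the rack has about 5 mm to spare on every side with its long (y) side along the dish's long (y) side, either way round. Floor 4 mm thick. Origin: centre of the underside, z up.
- dish_floor (a point): Centre of the dish's inner floor, 4 mm above its underside; axes as the dish's. With the rack fully down, the rack's underside is here, its bar 105 mm and its sleeves 117 mm above.
- slide_case: Navy blue slide box, 110 x 178 x 38 mm, shut; bystander behind the work. Origin: centre of its underside.
- bench_timer: White laboratory timer with display and buttons, 51 x 66 x 61 mm; bystander. Origin: centre of its underside.
- rinse_beaker: Clear beaker, 60 x 55 x 70 mm; bystander. Origin: centre of its underside.
- tweezers: Steel forceps, 16 x 126 x 9 mm, lying on a flat stack of white wipes near the front edge; bystander. Origin: centre of its underside.

How it is judged:
By the outcome, as a careful person would: the job done as asked, in the order asked, and still so for the second after the job is handed in, with the robot touching nothing.
It also fails if it takes over 48 s, if anything falls off the work surface, if the arm or the gripper's body presses on something with over 40 N, if the wrist force passes 120 N, or if a joint passes its speed limit or range.

## Working session

There is one attempt and no reset: what is moved stays moved. The work goes in short steps, Python scripts to look and compute and a tool call to move; the robot and the scene stay as the last step left them, time stands still between calls to the robot, and variables do not carry over. Pictures are saved under pics/ and viewed, at most 12 in all, crops included, and the job is handed in when it is done.

Besides the shell and the picture viewer there is one more tool, called after ">>>" as a command line: name --argument value ..., lists and objects as JSON in quotes. send_rows: Moves the arm, as the interface text tells. Its arguments: {"type":"object","properties":{"moves":{"type":"string"},"newtons":{"type":"number"}},"required":["moves"]}

```bash
ls; mkdir -p pics; cat > h.py <<'E'
import numpy as np,cv2
from scipy.spatial.transform import Rotation as R
from plant import ctrl
def cam(n):
    return ctrl.read_camera(n)
def ray(c,u,v):
    f=c["image"].shape[0]/2/np.tan(np.radians(c["fovy"])/2)
    d=np.array([(u-c["cx"])/f,-(v-c["cy"])/f,-1.0]);E=np.array(c["extrinsics"])
    d=E[:3,:3]@d;return E[:3,3],d/np.linalg.norm(d)
def onz(c,u,v,z):
    o,d=ray(c,u,v);return o+d*(z-o[2])/d[2]
def proj(c,p):
    f=c["image"].shape[0]/2/np.tan(np.radians(c["fovy"])/2);E=np.array(c["extrinsics"])
    q=E[:3,:3].T@(np.array(p)-E[:3,3]);return c["cx"]+f*q[0]/-q[2],c["cy"]-f*q[1]/-q[2]
def save(c,n):cv2.imwrite("pics/"+n,c["image"][:,:,::-1])
E
python3 - <<'E'
from h import *
for n in["side","top"]:
    c=cam(n);save(c,n+"1.png");print(n,{k:v for k,v in c.items() if k!="image"})
a=[cv2.imread(f"pics/{n}1.png") for n in("side","top")]
print(ctrl.get_state())
E
```

```text
pics
side {'fovy': 46.082915105682915, 'cx': 254.39091625091288, 'cy': 198.18275043870517, 'extrinsics': array([[-0.96463669,  0.10320918, -0.24253643,  0.29312568],
       [-0.26343486, -0.40835942,  0.87398207,  0.93440119],
       [-0.00883906,  0.90696772,  0.42110738,  0.61560517],
       [ 0.        ,  0.        ,  0.        ,  1.        ]])}
top {'fovy': 54.24993957642921, 'cx': 260.4361071004475, 'cy': 186.49815543441832, 'extrinsics': array([[ 0.02031012,  0.99749024, -0.06782863,  0.50451617],
       [-0.99961515,  0.01897749, -0.02023395, -0.0797344 ],
       [-0.01889595,  0.06821348,  0.99749179,  1.09958238],
       [ 0.        ,  0.        ,  0.        ,  1.        ]])}
{'time': 0.1, 'qpos': array([-1.30799454e+00,  2.87110939e-01,  1.57803342e+00, -3.17839174e-05,
        1.27863782e+00, -1.50021329e-01]), 'dq': array([-3.67738843e-04, -2.82096872e-03, -4.56917240e-03, -8.64811144e-04,
       -5.58770740e-05, -4.34286114e-04]), 'joint_efforts': array([ 3.35010373e-04, -4.07298410e+01, -2.93699884e+01, -1.85096146e-04,
        3.41922365e-03, -6.63783609e-06]), 'eef_pos': array([ 0.27066419, -0.61773006,  0.24406138]), 'tcp_rot': array([ 9.78771134e-01,  2.04953333e-01, -7.68906065e-05, -1.09216640e-03]), 'contact_force': array([-0.64029162, -0.10186117, -0.32263288]), 'wrist_torque': array([0.02439696, 0.02324541, 0.02813225]), 'finger_force': 0.0, 'opening': 0.9980778975992118}
```

View pics/side1.png

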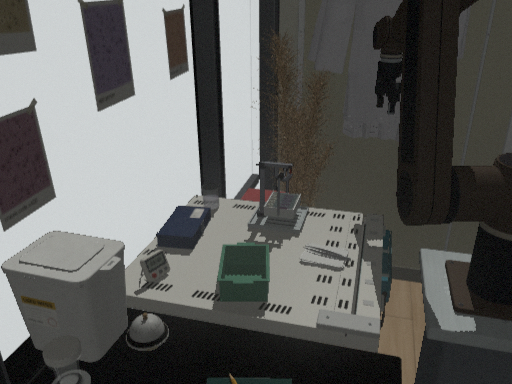

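View pics/top1.png

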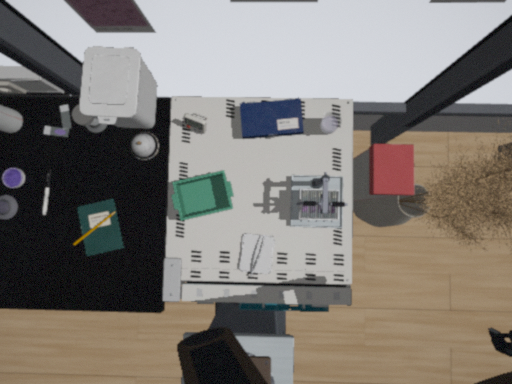

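The side view shows the stand and rack at about (280,200) and the dish at (245,270). In the top view the dish is at (203,195), the rack on its stand at (318,202), and the black sleeves near (310,204) and (338,204). Next I'll measure them and take a zoomed crop.

```bash
python3 - <<'E'
from h import *
c=cam("top");im=c["image"];hsv=cv2.cvtColor(im,cv2.COLOR_RGB2HSV)
m=cv2.inRange(hsv,(65,90,40),(90,255,255));m[:, :165]=0;m[240:]=0;m[:,250:]=0
k=max(cv2.findContours(m,0,2)[0],key=cv2.contourArea)
r=cv2.minAreaRect(k);print("dish rect",r)
b=cv2.boxPoints(r)
P=np.array([onz(c,u,v,0.056) for u,v in b]);print(P.round(4),P.mean(0))
crop=im[165:240,165:355];cv2.imwrite("pics/crop1.png",cv2.resize(crop[:,:,::-1],None,fx=4.2,fy=4.2,interpolation=cv2.INTER_CUBIC))
E
```

```text
dish rect ((201.44882202148438, 194.16390991210938), (39.58080291748047, 58.9294548034668), 76.37300109863281)
[[0.5836 0.2007 0.056 ]
 [0.6257 0.0407 0.056 ]
 [0.5184 0.0118 0.056 ]
 [0.4766 0.1706 0.056 ]] [0.55106075 0.10598494 0.056     ]
```

View pics/crop1.png

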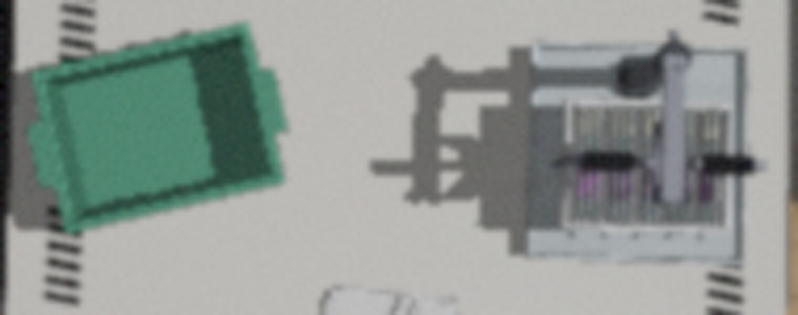

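```bash
cat >> h.py <<'E'
def rowto(p,yaw,s=None):
    "row (turn/360, shift/0.2) from present pose to TCP p, tool straight down, tool x at yaw (rad)"
    s=s or ctrl.get_state();R0=R.from_quat(s["tcp_rot"])
    Rt=R.from_euler("z",yaw)*R.from_euler("x",np.pi)
    return np.r_[(R0.inv()*Rt).as_rotvec()/(2*np.pi),R0.inv().apply(np.array(p)-s["eef_pos"])/0.2].round(4)
E
python3 - <<'E'
from h import *
c=cam("top");s=ctrl.get_state()
pa=onz(c,309.8,203.1,0.156);pb=onz(c,338.3,203.8,.156);print(pa,pb)
print(s["qpos"],s["eef_pos"],R.from_quat(s["tcp_rot"]).as_matrix().round(3))
E=np.array(cam("wrist")["extrinsics"]);print(E.round(3))
hsv=cv2.cvtColor(c["image"],cv2.COLOR_RGB2HSV)
# tray outline corners at z .017
for u,v in [(165+527/4.2,165+47/4.2),(165+743/4.2,165+48/4.2),(165+740/4.2,165+262/4.2),(165+527/4.2,165+256/4.2)]:print(onz(c,u,v,.017).round(4))
E
```

```text
[ 0.52927632 -0.18534764  0.156     ] [ 0.52893852 -0.25661374  0.156     ]
[-1.30801585e+00  2.86872765e-01  1.57760953e+00 -1.31807582e-05
  1.27858920e+00 -1.49969271e-01] [ 0.27070415 -0.61791719  0.24444976] [[ 0.916  0.401 -0.   ]
 [ 0.401 -0.916  0.001]
 [ 0.    -0.001 -1.   ]]
[[ 0.401  0.873  0.277  0.343]
 [-0.916  0.383  0.12  -0.588]
 [-0.002 -0.302  0.953  0.373]
 [ 0.     0.     0.     1.   ]]
[ 0.6097 -0.1442  0.017 ]
[ 0.6118 -0.2926  0.017 ]
[ 0.4652 -0.2913  0.017 ]
[ 0.4663 -0.1463  0.017 ]
```

```bash
python3 - <<'E'
from h import *
print(rowto([.529,-.245,.29],np.pi/2))
E
```

```text
[-1.0000e-04 -1.0000e-04 -1.8430e-01  1.9311e+00 -1.1905e+00 -2.2500e-01]
```

>>> send_rows --moves "0 0 -0.09 0.96 -0.6 -0.2 1;0 0 -0.09 0.96 -0.6 -0.2 1;0 0 -0.09 0.96 -0.6 -0.2 1;0 0 -0.184 0.96 -0.6 -0.2 1;0 0 -0.184 0.96 -0.6 -0.2 1;0 0 -0.184 0.96 -0.6 -0.2 1;0 0 -0.184 0.96 -0.6 -0.2 1;0 0 -0.184 0.96 -0.6 -0.2 1"

```text
time: 1.25
eef_pos: [0.3984, -0.4314, 0.2852]
tcp_rot: [0.709, 0.706, 0.0, -0.0]
contact_force: [0.3, -0.1, -0.2]
opening: 0.999
finger_force: 0.0
```

```bash
python3 - <<'E'
from h import *
print(rowto([.529,-.245,.29],np.pi/2))
E
```

```text
[-0.000e+00 -0.000e+00 -7.000e-04  9.348e-01  6.488e-01 -2.390e-02]
```

>>> send_rows --moves "0 0 -0.0007 0.935 0.65 -0.024 1;0 0 -0.0007 0.935 0.65 -0.024 1;0 0 -0.0007 0.935 0.65 -0.024 1;0 0 -0.0007 0.935 0.65 -0.024 1;0 0 -0.0007 0.935 0.65 -0.024 1;0 0 -0.0007 0.935 0.65 -0.024 1;0 0 -0.0007 0.935 0.65 -0.024 1"

```text
time: 2.12
eef_pos: [0.5283, -0.2458, 0.29]
tcp_rot: [0.707, 0.707, -0.0, -0.0]
contact_force: [0.4, 0.1, 0.3]
opening: 0.999
finger_force: 0.0
```

```bash
python3 - <<'E'
from h import *
c=cam("wrist");save(c,"w1.png");s=ctrl.get_state();print(s["eef_pos"],s["qpos"])
for p in [(.529,-.185,.159),(.529,-.257,.159)]:print(proj(c,p))
E
```

```text
[ 0.52825688 -0.24576005  0.2899959 ] [-6.09426657e-01  5.20901589e-02  1.76108166e+00 -1.94987809e-04
  1.32866270e+00 -6.09500350e-01]
(np.float64(259.5897601536682), np.float64(107.20756212333534))
(np.float64(259.5888455395876), np.float64(199.41543889693892))
```

View pics/w1.png

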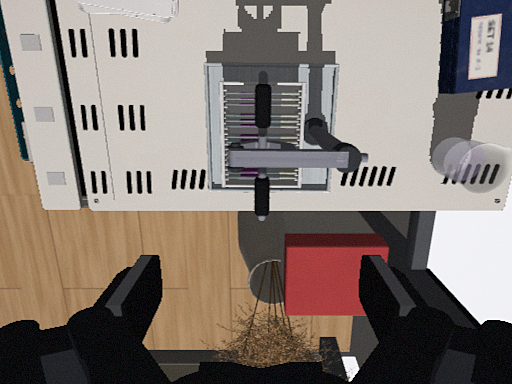

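Sleeve A shows at about (263,105) and sleeve B at about (262,198), which is within 2 mm of the estimate. I'll refine both with a mask.

```bash
python3 - <<'E'
from h import *
c=cam("wrist");g=c["image"].max(2);s=ctrl.get_state()
P=[]
for y0,y1 in((80,132),(172,222)):
    m=np.zeros(g.shape,np.uint8);m[y0:y1,247:278]=(g[y0:y1,247:278]<45)*255
    k=max(cv2.findContours(m,0,2)[0],key=cv2.contourArea);r=cv2.minAreaRect(k);print(r)
    P.append(onz(c,*r[0],.156))
P=np.array(P);print(P);d=P[0]-P[1];yaw=np.arctan2(d[1],d[0]);mid=P.mean(0);print("mid",mid,np.degrees(yaw),np.linalg.norm(d))
u=d/np.linalg.norm(d);b=mid-.036*u;b[2]=.147+.0;print(b)
for z in(.2,.147):
    b[2]=z;print(z,rowto(b,yaw,s))
E
```

```text
((258.5, 105.0), (44.0, 23.0), 90.0)
((260.7792663574219, 193.69039916992188), (43.81732177734375, 20.129411697387695), 79.28687286376953)
[[ 0.5281915  -0.18358459  0.156     ]
 [ 0.52996796 -0.25314035  0.156     ]]
mid [ 0.52907973 -0.21836247  0.156     ] 91.46302288814069 0.06957844683041933
[ 0.52999887 -0.25435074  0.147     ]
0.2 [-0.      0.     -0.004  -0.0433  0.0085  0.4502]
0.147 [-0.      0.     -0.004  -0.0433  0.0086  0.7152]
```

```bash
python3 - <<'E'
from h import *
c=cam("wrist");g=c["image"].max(2);s=ctrl.get_state()
for t in(25,35):
  P=[]
  for y0,y1 in((88,122),(180,212)):
    m=(g[y0:y1,250:276]<t);cols=[250+np.flatnonzero(r).mean() for r in m if 8<r.sum()<20]
    w=[r.sum() for r in m];print(t,len(cols),np.median(cols),w[::4])
    P.append(onz(c,np.median(cols)+.0,(105,198)[y0>150],.158))
  P=np.array(P);d=P[0]-P[1];print(P,np.degrees(np.arctan2(d[1],d[0])))
E
```

```text
25 34 262.4939393939394 [np.int64(11), np.int64(13), np.int64(11), np.int64(11), np.int64(12), np.int64(9), np.int64(14), np.int64(11), np.int64(14)]
25 31 261.5 [np.int64(14), np.int64(11), np.int64(14), np.int64(13), np.int64(10), np.int64(11), np.int64(12), np.int64(11)]
[[ 0.53120823 -0.18340359  0.158     ]
 [ 0.53060457 -0.25608377  0.158     ]] 89.52412873563004
35 33 262.5 [np.int64(16), np.int64(16), np.int64(16), np.int64(15), np.int64(16), np.int64(14), np.int64(16), np.int64(15), np.int64(15)]
35 32 261.5 [np.int64(14), np.int64(15), np.int64(16), np.int64(14), np.int64(14), np.int64(13), np.int64(14), np.int64(14)]
[[ 0.53121273 -0.18340359  0.158     ]
 [ 0.53060457 -0.25608377  0.158     ]] 89.52058493285487
```

```bash
python3 - <<'E'
from h import *
print(rowto([.5307,-.256,.147],np.radians(89.5)))
E
```

```text
[-0.      0.      0.0015 -0.052   0.0116  0.7154]
```

>>> send_rows --moves "0 0 0.0015 -0.052 0.012 0.1 0.3;0 0 0.0015 -0.052 0.012 0.3 0;0 0 0.0015 -0.052 0.012 0.45 0;0 0 0.0015 -0.052 0.012 0.6 0;0 0 0.0015 -0.052 0.012 0.68 0;0 0 0.0015 -0.052 0.012 0.715 0;0 0 0.0015 -0.052 0.012 0.715 0;0 0 0.0015 -0.052 0.012 0.715 0"

```text
time: 3.28
eef_pos: [0.5321, -0.2555, 0.1485]
tcp_rot: [0.71, 0.705, 0.0, 0.001]
contact_force: [-0.3, 0.4, 0.3]
opening: 0.501
finger_force: 0.0
```

```bash
python3 - <<'E'
from h import *
c=cam("wrist");save(c,"w2.png")
E
```

```text
(no output)
```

View pics/w2.png

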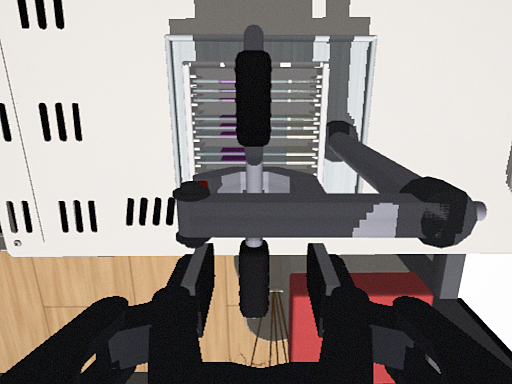

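The open jaws (inner edges at about columns 213 and 310) straddle sleeve B, which is centred near column 254, so it sits slightly to the -x side. I'll compute the offset.

```bash
python3 - <<'E'
from h import *
c=cam("wrist");g=c["image"].max(2);s=ctrl.get_state()
for y0,y1 in((60,135),(255,300)):
    m=(g[y0:y1,230:280]<25);cols=[230+np.flatnonzero(r).mean() for r in m if r.sum()>8]
    print(np.median(cols),onz(c,np.median(cols),(y0+y1)/2,.158))
print(s["eef_pos"],R.from_quat(s["tcp_rot"]).as_matrix().round(4),proj(c,s["eef_pos"]),rowto([.5295,-.2555,.147],np.radians(89.7)))
E
```

```text
252.97222222222223 [ 0.53131979 -0.18326336  0.158     ]
253.86363636363637 [ 0.53078633 -0.25215108  0.158     ]
[ 0.53196966 -0.25538363  0.14847136] [[ 0.0069  1.      0.002 ]
 [ 1.     -0.0069 -0.0014]
 [-0.0014  0.002  -1.    ]] (np.float64(257.07117535719664), np.float64(272.09132201393516)) [ 0.0003  0.0002 -0.0003 -0.0007 -0.0124  0.0073]
```

>>> send_rows --moves "0 0 0 0 -0.011 0.006 0;0 0 0 0 -0.011 0.006 -0.3;0 0 0 0 -0.011 0.006 -0.6;0 0 0 0 -0.011 0.006 -1;0 0 0 0 -0.011 0.006 -1;0 0 0 0 -0.011 0.006 -1;0 0 0 0 -0.011 0.006 -1;0 0 0 0 -0.011 0.006 -1" --newtons 80

```text
time: 4.38
eef_pos: [0.5292, -0.255, 0.1461]
tcp_rot: [0.71, 0.705, 0.0, 0.0]
contact_force: [-0.4, -0.3, 1.9]
opening: 0.124
finger_force: 77.9
```

```bash
python3 - <<'E'
from h import *
s=ctrl.get_state();print(s["eef_pos"],s["wrist_torque"],s["qpos"],R.from_quat(s["tcp_rot"]).as_matrix().round(4))
E
```

```text
[ 0.52920184 -0.25499986  0.14606787] [0.02396005 0.00776426 0.01596568] [-6.21659680e-01  1.96792373e-01  1.87569478e+00  3.19110255e-05
  1.06893006e+00 -6.14744881e-01] [[ 6.9e-03  1.0e+00  2.0e-04]
 [ 1.0e+00 -6.9e-03 -1.0e-04]
 [-1.0e-04  2.0e-04 -1.0e+00]]
```

>>> send_rows --moves "0 0 0 0 0 -0.02 -1;0 0 0 0 0 -0.04 -1;0 0 0 0 0 -0.06 -1;0 0 0 0 0 -0.075 -1;0 0 0 0 0 -0.088 -1;0 0 0 0 0 -0.088 -1;0 0 0 0 0 -0.088 -1"

```text
time: 5.25
eef_pos: [0.5291, -0.2549, 0.1634]
tcp_rot: [0.71, 0.705, -0.0, -0.0]
contact_force: [1.0, 0.5, -2.1]
opening: 0.121
finger_force: 77.9
```

```bash
python3 - <<'E'
from h import *
s=ctrl.get_state();print(s["eef_pos"],s["wrist_torque"],s["contact_force"])
c=cam("side");f=c["image"][150:240,235:325];g=cv2.resize(f[:,:,::-1],(540,540),interpolation=cv2.INTER_CUBIC);cv2.imwrite("pics/s2.png",cv2.convertScaleAbs(g,alpha=1.4))
E
```

```text
[ 0.52906571 -0.25490626  0.16340122] [-0.05386894  0.04090375  0.02556684] [ 1.03663771  0.51279504 -2.06341699]
```

View pics/s2.png

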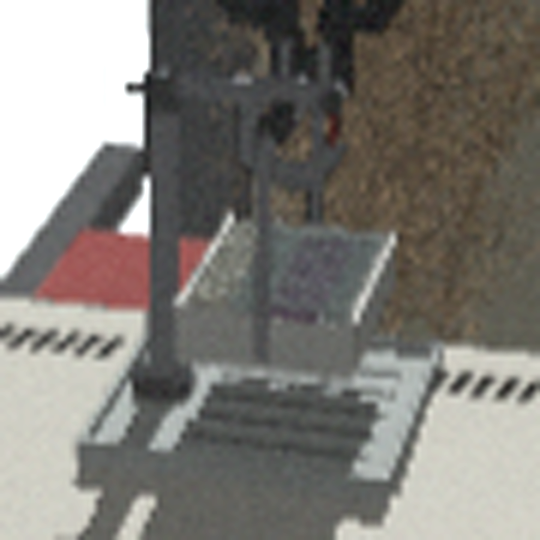

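```bash
python3 - <<'E'
from h import *
c=cam("side")
q=lambda p:((np.array(proj(c,p))-[235,150])*6).round(0)
for y in(.057,-.057):
  for z in(.0523,.0843):
    print(y,z,[q((.5295+sx*.0425,-.219+y,z)) for sx in(1,-1)])
print("tray",[q((x,-.219+.075,.017)) for x in(.615,.465)],"sleeveA",q((.5295,-.183,.169)),"legbase",q((.5295,-.161,.06)))
E
```

```text
0.057 0.0523 [array([170., 363.]), array([349., 383.])]
0.057 0.0843 [array([169., 301.]), array([351., 320.])]
-0.057 0.0523 [array([225., 265.]), array([392., 282.])]
-0.057 0.0843 [array([226., 206.]), array([395., 223.])]
tray [array([ 71., 437.]), array([387., 475.])] sleeveA [272. 121.] legbase [258. 359.]
```

>>> send_rows --moves "0 0 0 0 -0.03 0 -1;0 0 0 0 -0.06 0 -1;0 0 0 0 -0.1 0 -1;0 0 0 0 -0.14 0 -1;0 0 0 0 -0.18 0 -1;0 0 0 0 -0.22 0 -1;0 0 0 0 -0.26 0 -1;0 0 0 0 -0.3 0 -1;0 0 0 0 -0.34 0 -1;0 0 0 0 -0.34 0 -1"

```text
time: 6.6
eef_pos: [0.4606, -0.2545, 0.1635]
tcp_rot: [0.71, 0.704, -0.0, -0.0]
contact_force: [-0.7, -0.5, -2.9]
opening: 0.124
finger_force: 78.2
```

>>> send_rows --moves "0 0 0 0 -0.05 0 -1;0 0 0 0 -0.1 0 -1;0 0 0 0 -0.15 0 -1;0 0 0 0 -0.2 0 -1;0 0 0 0 -0.24 0 -1;0 0 0 0 -0.24 -0.05 -1;0 0 0 0 -0.24 -0.12 -1;0 0 0 0 -0.24 -0.2 -1;0 0 0 0 -0.24 -0.28 -1;0 0 0 0 -0.24 -0.33 -1;0 0 0 0 -0.24 -0.33 -1;0 0 0 0 -0.24 -0.33 -1"

```text
time: 8.1
eef_pos: [0.4129, -0.2539, 0.2289]
tcp_rot: [0.71, 0.705, -0.0, -0.001]
contact_force: [-0.8, -0.6, -2.2]
opening: 0.123
finger_force: 78.2
```

```bash
python3 - <<'E'
from h import *
s=ctrl.get_state();print(s["eef_pos"],s["wrist_torque"],s["contact_force"])
c=cam("wrist");save(c,"w3.png")
c=cam("side");save(c,"s3.png")
a=cv2.imread("pics/w3.png");b=cv2.imread("pics/s3.png")[90:290,220:400]
b=cv2.convertScaleAbs(cv2.resize(b,(346,384),interpolation=cv2.INTER_CUBIC),alpha=1.3)
cv2.imwrite("pics/j3.png",cv2.resize(np.hstack([a,b]),(798,357)))
E
```

```text
[ 0.41285008 -0.25386961  0.22891157] [-0.07280678 -0.02602224  0.04204647] [-0.7666754  -0.62833294 -2.18995421]
```

View pics/j3.png

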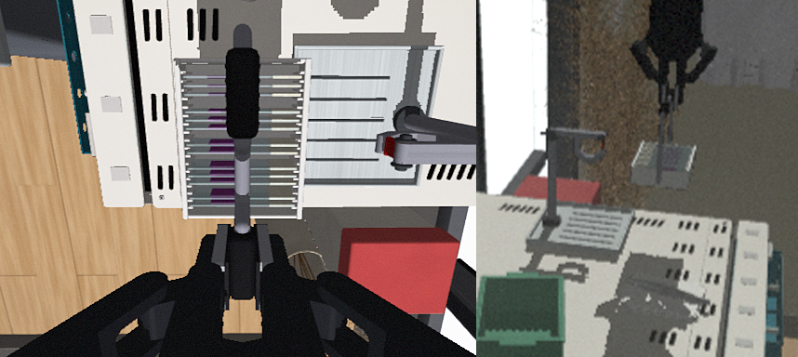

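The rack is out of the hook, hanging level and clear, and the keeper is shut again. Next I'll work out the way to the dish.

```bash
python3 - <<'E'
from h import *
c=cam("top");hsv=cv2.cvtColor(c["image"],cv2.COLOR_RGB2HSV)
m=cv2.inRange(hsv,(60,80,30),(95,255,255));m[:,:165]=0;m[240:]=0;m[:,250:]=0
m=cv2.morphologyEx(m,cv2.MORPH_CLOSE,np.ones((9,9),np.uint8))
for o in (1,25):
    mm=cv2.morphologyEx(m,cv2.MORPH_OPEN,np.ones((o,o),np.uint8))
    k=max(cv2.findContours(mm,0,2)[0],key=cv2.contourArea);P=np.array([onz(c,*q[0],.056)[:2] for q in k],np.float32)*1000
    print(o,cv2.minAreaRect(P))
s=ctrl.get_state()
print(rowto([.43,-.17,.23],np.radians(92)),rowto([.50,-.04,.23],np.radians(98)))
E
```

```text
1 ((550.6065063476562, 105.7593002319336), (111.78626251220703, 165.7064666748047), 14.575825691223145)
25 ((548.7225341796875, 105.99540710449219), (106.42845153808594, 154.59671020507812), 1.4924174547195435)
[-2.000e-04 -2.000e-04 -6.700e-03  4.198e-01  8.320e-02 -6.400e-03] [-2.0000e-04 -2.0000e-04 -2.3300e-02  1.0722e+00  4.2870e-01 -6.1000e-03]
```

>>> send_rows --moves "0 0 0 0.05 0.01 0 -1;0 0 0 0.12 0.025 0 -1;0 0 -0.002 0.2 0.04 0 -1;0 0 -0.004 0.28 0.06 0 -1;0 0 -0.006 0.36 0.08 0 -1;0 0 -0.008 0.44 0.11 0 -1;0 0 -0.01 0.52 0.15 0 -1;0 0 -0.012 0.6 0.19 0 -1;0 0 -0.015 0.68 0.23 0 -1;0 0 -0.018 0.76 0.27 0 -1;0 0 -0.02 0.83 0.31 0 -1;0 0 -0.023 0.9 0.35 0 -1"

```text
time: 9.75
eef_pos: [0.4849, -0.0736, 0.2295]
tcp_rot: [0.656, 0.754, -0.0, 0.0]
contact_force: [0.4, -0.6, -1.1]
opening: 0.125
finger_force: 78.2
```

```bash
python3 - <<'E'
from h import *
print(rowto([.560,.0717,.225],np.radians(104.6)))
E
```

```text
[ 0.      0.     -0.0185  0.6677  0.4726  0.0226]
```

>>> send_rows --moves "0 0 -0.001 0.06 0.04 0 -1;0 0 -0.003 0.14 0.1 0 -1;0 0 -0.006 0.22 0.16 0.005 -1;0 0 -0.009 0.3 0.22 0.01 -1;0 0 -0.011 0.38 0.28 0.01 -1;0 0 -0.013 0.46 0.33 0.01 -1;0 0 -0.015 0.53 0.38 0.02 -1;0 0 -0.017 0.59 0.42 0.02 -1;0 0 -0.0185 0.64 0.455 0.02 -1;0 0 -0.0185 0.668 0.473 0.02 -1;0 0 -0.0185 0.668 0.473 0.02 -1;0 0 -0.0185 0.668 0.473 0.02 -1"

```text
time: 11.25
eef_pos: [0.5596, 0.0704, 0.2255]
tcp_rot: [0.612, 0.791, -0.0, -0.0]
contact_force: [-0.7, 0.3, -1.0]
opening: 0.125
finger_force: 78.2
```

```bash
python3 - <<'E'
from h import *
s=ctrl.get_state();print(s["eef_pos"])
c=cam("wrist");save(c,"w4.png")
t=cam("top");save(t,"t4.png")
E
```

```text
[0.55963765 0.07037845 0.22551295]
```

View pics/w4.png

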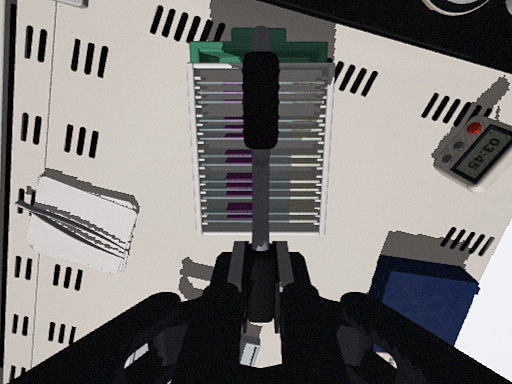

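The far rim of the dish shows at row 42, columns 190 to 333. The rack's top rim corners are at about (187,65), (333,65), (202,235) and (326,235). I'll project these to check the fit and the level.

```bash
python3 - <<'E'
from h import *
c=cam("wrist");s=ctrl.get_state();Rt=R.from_quat(s["tcp_rot"])
tf=lambda p:(Rt.inv().apply(p-s["eef_pos"])*1000).round(1)
for n,z,pts in(("racktop",.146,[(187,65),(333,65),(326,235),(202,235)]),("dishfar",.058,[(190,42),(333,42)]),("sleeveA",.235,[(261,100)])):
    for p in pts:print(n,p,tf(onz(c,*p,z)))
im=c["image"];hsv=cv2.cvtColor(im,cv2.COLOR_RGB2HSV);m=cv2.inRange(hsv,(60,80,30),(95,255,255))
for r in range(20,70,3):
    x=np.flatnonzero(m[r]);print(r,x.min() if len(x) else None,x.max() if len(x) else None,end="; ")
# side view: rest of dish edges
t=cam("side");save(t,"s4.png");cv2.imwrite("pics/s4c.png",cv2.resize(t["image"][130:310,190:310,::-1],(400,600),interpolation=cv2.INTER_CUBIC))
E
```

```text
racktop (187, 65) [ 87.  -41.1  79.6]
racktop (333, 65) [87.  42.5 79.6]
racktop (326, 235) [-19.2  44.7  79.6]
racktop (202, 235) [-19.2 -37.9  79.6]
dishfar (190, 42) [109.  -55.3 167.6]
dishfar (333, 42) [109.   59.  167.6]
sleeveA (261, 100) [71.1  1.1 -9.4]
20 None None; 23 None None; 26 None None; 29 232 285; 32 232 285; 35 232 285; 38 232 284; 41 190 286; 44 190 327; 47 190 326; 50 190 326; 53 190 326; 56 190 326; 59 191 326; 62 192 239; 65 None None; 68 None None;
```

View pics/s4c.png

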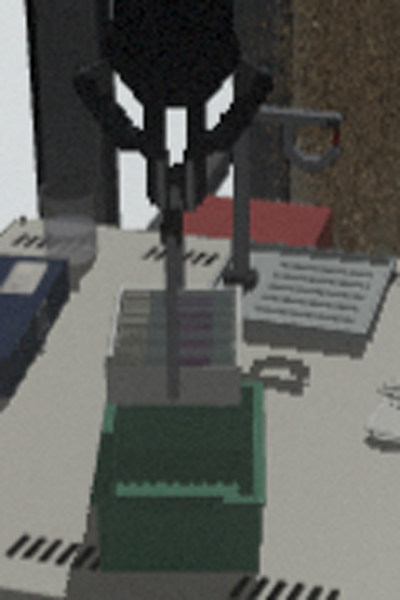

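The side view shows the rack level above the dish and lined up with it. I'll check the edge slopes numerically.

```bash
python3 - <<'E'
from h import *
c=cam("wrist");im=c["image"];s=ctrl.get_state();Rt=R.from_quat(s["tcp_rot"])
tf=lambda p:(Rt.inv().apply(p-s["eef_pos"])*1000).round(1)
m=cv2.inRange(cv2.cvtColor(im,cv2.COLOR_RGB2HSV),(60,60,25),(95,255,255))
cols=np.r_[193:230:4,290:327:4]
top=np.array([np.flatnonzero(m[:,x])[0] for x in cols]);bot=np.array([np.flatnonzero(m[:80,x])[-1] for x in cols])
print(top,bot,np.degrees(np.polyfit(cols,top,1)[0]),np.degrees(np.polyfit(cols,bot,1)[0]))
g=im.min(2).astype(int)
for r in (75,100,150,200,228): # rack side rails: bright columns
    print(r,[x for x in range(178,345) if g[r,x]>165][:6],[x for x in range(178,345) if g[r,x]>165][-6:])
print(g[90,180:205],g[90,318:345])
E
```

```text
[41 41 41 41 41 41 41 41 41 42 42 42 42 42 42 42 42 42 42 42] [62 62 61 61 61 61 61 62 62 62 61 61 61 61 61 61 61 61 62 61] 0.5241205955257322 -0.19604070679729696
75 [178, 179, 180, 181, 182, 183] [192, 339, 340, 341, 342, 343]
100 [178, 179, 180, 181, 182, 183] [339, 340, 341, 342, 343, 344]
150 [178, 179, 180, 181, 182, 183] [339, 340, 341, 342, 343, 344]
200 [178, 179, 180, 181, 182, 183] [339, 340, 341, 342, 343, 344]
228 [178, 179, 180, 181, 182, 183] [339, 340, 341, 342, 343, 344]
[193 198 198 195 200 196 203 188 178 202 205 204 203 186 115  49  54  61
  63  61  99 127  84  79  85] [ 89  84  80  65  65  66  61  57  75 150 209 209 205 204 194 160 172 201
 195 200 216 191  75  57  43  89 173]
```

>>> send_rows --moves "0 0 0 0 -0.004 0.03 -1;0 0 0 0 -0.004 0.08 -1;0 0 0 0 -0.004 0.14 -1;0 0 0 0 -0.004 0.2 -1;0 0 0 0 -0.004 0.25 -1;0 0 0 0 -0.004 0.29 -1;0 0 0 0 -0.004 0.32 -1;0 0 0 0 -0.004 0.35 -1;0 0 0 0 -0.004 0.38 -1;0 0 0 0 -0.004 0.38 -1;0 0 0 0 -0.004 0.38 -1"

```text
time: 12.88
eef_pos: [0.5592, 0.0704, 0.1498]
tcp_rot: [0.612, 0.791, 0.0, 0.0]
contact_force: [-0.5, 0.1, -2.4]
opening: 0.124
finger_force: 78.2
```

```bash
python3 - <<'E'
from h import *
s=ctrl.get_state();print(s["eef_pos"],s["wrist_torque"],s["contact_force"])
c=cam("wrist");save(c,"w5.png");t=cam("side");save(t,"s5.png")
a=cv2.imread("pics/w5.png")[0:300,120:400];b=cv2.resize(t["image"][180:310,200:300,::-1],(400,520),interpolation=cv2.INTER_CUBIC)
a=cv2.resize(a,(400,428));o=np.zeros((520,800,3),np.uint8);o[:428,:400]=a;o[:,400:]=b;cv2.imwrite("pics/j5.png",o)
E
```

```text
[0.55916579 0.07044218 0.14978196] [-0.04128525 -0.00045489  0.00280703] [-0.46988083  0.14638502 -2.3922099 ]
```

View pics/j5.png

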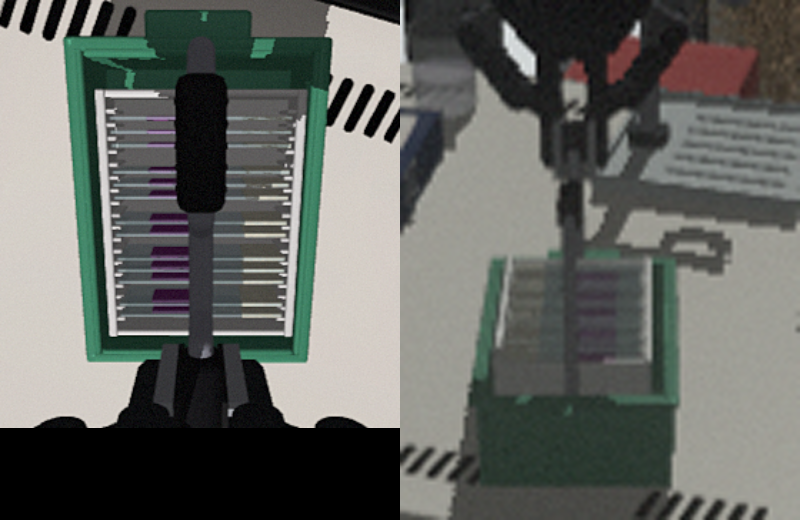

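The rack is inside the rim with clearance on every side and no contact force. I'll keep lowering.

>>> send_rows --moves "0 0 0 0 0 0.03 -1;0 0 0 0 0 0.06 -1;0 0 0 0 0 0.09 -1;0 0 0 0 0 0.12 -1;0 0 0 0 0 0.14 -1;0 0 0 0 0 0.15 -1;0 0 0 0 0 0.155 -1;0 0 0 0 0 0.155 -1;0 0 0 0 0 0.155 -1"

```text
time: 14.1
eef_pos: [0.5592, 0.0705, 0.1188]
tcp_rot: [0.612, 0.791, 0.0, 0.0]
contact_force: [0.3, -1.1, -1.7]
opening: 0.123
finger_force: 78.2
```

>>> send_rows --moves "0 0 0 0 0 0.005 -1;0 0 0 0 0 0.01 -1;0 0 0 0 0 0.015 -1;0 0 0 0 0 0.017 -1;0 0 0 0 0 0.017 -1"

```text
time: 14.72
eef_pos: [0.5591, 0.0704, 0.1153]
tcp_rot: [0.612, 0.791, -0.0, 0.0]
contact_force: [-1.2, -0.6, -0.4]
opening: 0.124
finger_force: 78.4
```

Contact looks close. I'll take small steps down.

>>> send_rows --moves "0 0 0 0 0 0.003 -1;0 0 0 0 0 0.005 -1;0 0 0 0 0 0.005 -1"

```text
time: 15.1
eef_pos: [0.5593, 0.0704, 0.1153]
tcp_rot: [0.612, 0.791, 0.0, 0.0]
contact_force: [-2.5, 0.1, 4.8]
opening: 0.122
finger_force: 79.2
```

>>> send_rows --moves "0 0 0 0 0 0.002 -1;0 0 0 0 0 0.004 -1;0 0 0 0 0 0.004 -1"

```text
time: 15.48
eef_pos: [0.5596, 0.0704, 0.1153]
tcp_rot: [0.612, 0.791, 0.0, 0.0]
contact_force: [-3.1, -0.6, 8.8]
opening: 0.124
finger_force: 79.6
```

The rack is on the floor: z has stopped and the upward force is rising. I'll ease off, open and retreat.

>>> send_rows --moves "0 0 0 0 0 -0.007 -1;0 0 0 0 0 -0.007 -0.7;0 0 0 0 0 -0.007 -0.4;0 0 0 0 0 -0.007 0;0 0 0 0 0 -0.007 0;0 0 0 0 0 -0.05 0;0 0 0 0 0 -0.15 0;0 0 0 0 0 -0.35 0;0 0 0 0 0 -0.6 0;0 0 0 0 0 -0.6 0;0 0 0 0 0 -0.6 0"

```text
time: 16.85
eef_pos: [0.5588, 0.0705, 0.2335]
tcp_rot: [0.612, 0.791, 0.0, 0.0]
contact_force: [-0.1, -0.9, 0.0]
opening: 0.5
finger_force: 0.0
```

```bash
python3 - <<'E'
from h import *
c=cam("wrist");save(c,"w6.png");t=cam("side");save(t,"s6.png")
a=cv2.resize(c["image"][60:384,120:400,::-1],(400,463));b=cv2.resize(t["image"][150:310,190:310,::-1],(400,533),interpolation=cv2.INTER_CUBIC)
o=np.zeros((533,800,3),np.uint8);o[:463,:400]=a;o[:,400:]=b;cv2.imwrite("pics/j6.png",o)
E
```

```text
(no output)
```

View pics/j6.png

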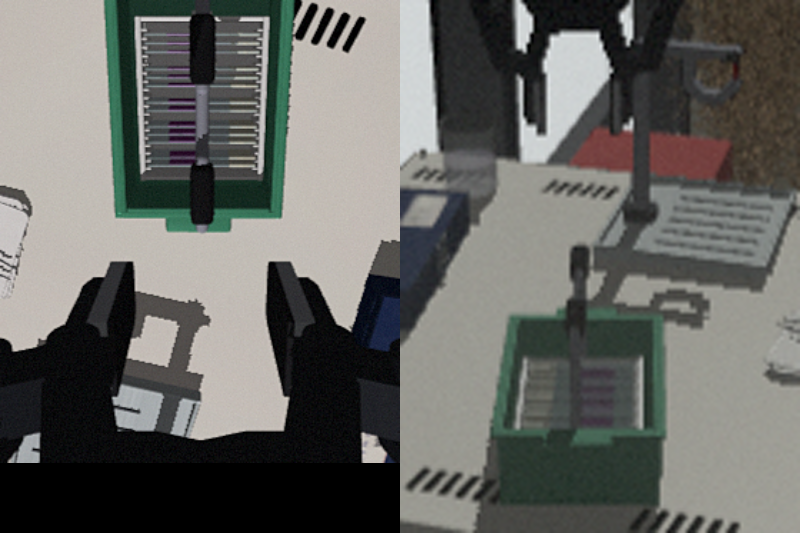

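The rack stands upright and fully down in the dish, and the gripper is clear of it. I'm handing in the job.

```bash
python3 -c "
from plant import ctrl
print(ctrl.sign_off())"
```

```text
the job is handed in; nothing more can be done
None
```

The slide rack is off the hook and standing level on the floor of the green dish; the gripper is clear of it, and I handed the job in after about 17 s of the 48 s allowed.

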